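# Tool up the shaft of a card creaser

### The arm

A 6-joint arm with a two-finger parallel gripper is mounted at the origin on the work surface. World frame = base frame: x ahead of the robot, y to its left, z up, the work surface at z = 0. Lengths are in m, angles in rad, forces in N, time in s.
With the tool pointing down it reaches from about 0.3 to 0.85 m from the base axis. Payload 5.4 kg.
Tool frame: the origin (TCP) lies at the very end of the fingers, on their centre line; the grasp point (between the pads) lies ctrl.hold_point_z behind it (ctrl.hold_point_z is the distance from the TCP to the grasp point, in m); z points along the fingers, y is the line along which they close (so a half turn about z gives the same grasp; the last joint's range is limited). The gripper opens to 85 mm and grips with 20 to 120 N. Pads are 22 mm wide; open, the fingers measure 114 mm over their backs; the gripper's body (76 mm by 85 mm) begins 54 mm behind the grasp point. The pads swing forward as they close: fully open they stand 13 mm farther back than shut.
Start: joints at [-1.525, 0.158, 1.597, -0, 1.386, -0.21], TCP at [0.145, -0.556, 0.231] pointing down, gripper open.
Joint ranges: [-2.91, 2.91], [-0.94, 2.29], [0.18, 2.7], [-1.29, 4.43], [0.17, 2.64], [-3, 3]. Speed limits (rad/s): [2.57, 2.57, 3.14, 3.14, 3.14, 3.14].

### API

Orientations are given as a rotation vector (axis times angle).
In Python, from rig import sensors, grab_frame, finish_job, ctrl gives the robot as it stands.
- The arm moves only by the shell command python3 -m inch 'ROWS' [OPENING] [FORCE]. ROWS is text: rows parted by semicolons, each of 6 numbers parted by spaces: the shift along the world's x, y, z in m, then the turn, a rotation vector about the world's x, y, z in rad. In form: tx ty tz rx ry rz; .... A call has 1 to 8 rows; each row shifts and turns the commanded pose from where the row before left it; what a row does not reach is not made up. A row lasts 1/8 s, in which the tool goes at most 62.5 mm and 10.7 degrees, less where a joint would pass 70% of its speed; a pose out of reach is approached as far as the arm can. A call is refused whole if a number of a shift passes 0.0625 or a number of a turn 0.188, either way. A call with a gripper value outside its range is refused whole. OPENING is the gripper's target within -1 to 1 (fully open at 1, half-way at 0, shut at -1), set as the call begins (- or left out, the last holds). The fingers move at their own pace and stop on an object; FORCE is the grip in N (left out, the last holds). Time passes only in rows, so rows that do not move let the fingers close. It gives the time, the measured TCP pose, the force, the opening and the grip force at its end, in the units of the state.
- sensors.sense(): the state, without advancing time (a new reading comes with each control period).
- grab_frame(name): name is "side" or "top" or "wrist"; returns a dict with "image" (400x640x3 uint8, red, green, blue), "range_z" (400x640 float32, m along the optical axis (not along the pixel's ray), 0 where there is no reading), "fovy" (degrees; the focal length in pixels is half the picture's height over the tangent of half this angle, whatever the lens; pixels are square), "cx", "cy" (the principal point, pixels), "view" (4x4, takes a point from world to camera coordinates). Camera axes: x right, y down, z forward; pixel columns grow to the right and rows downward; lengths in m; the calibration is good to about 2 mm. The wrist camera is an equidistant fisheye: a pixel r from the principal point sees the ray r / f radians off the axis. A picture is of the moment at which its call begins.
- finish_job(): hands the job in; it is judged then, once.
The state is a dict: "time_s": time; "joint_positions": joint angles; "qd": joint speeds; "joint_efforts": joint torques, N m; "ee_pos": TCP position; "eef_rot": TCP orientation; "force": force on the tool from outside, world axes, zero at the start; "ft_torque": the same for the moment, N m; "width": opening from 0.0 (shut) to 1.0 (fully open); "gripper_force": force on a finger pad.
Only numpy, scipy, OpenCV 4.12 (cv2) and the standard library are available. Lean on these libraries where they do the work, as an engineer would, in place of code of your own. Each camera call takes 0.05 s, during which the arm holds its last target. There are 200 camera calls.

### The job

Tool up the card creaser's shaft: take the spacer sleeve, the creasing wheel and the end cap from their sloping pegs and thread them on in that order, each pushed fully home against the one before. The cap goes home only when its inner slot drops over the flat tang at the shaft's end: feel for it by turning the cap, do not force it, then let go and leave the other things on the bench alone.

Things in the scene. Friction and masses are not known exactly. Their poses are not given: they have to be found in the camera images.
- creaser: Card creaser, fixed: grey gear housing on a blue bed plate 220 x 330 mm. Origin on the bench straight below shaft_root; z up; the shaft points along its -y. Housing: 150 mm wide in x, y from 50 to 190 mm, 233 mm tall. Below the shaft a fixed roller, top 75 mm above the bench, with an end bracket 83 mm tall at y = -122 mm.
- shaft_root (a point): Centre of the outer face of the fixed collar (58 mm across) at the root of the level steel shaft, 180 mm above the bench; axes of the creaser. The shaft runs from here along -y, free at its end: 24 mm thick and round for 124 mm (last 4 mm chamfered), then a flat tang 14 mm long. The stiff gearbox keeps the shaft from turning.
- shaft_tip (a point): End of the tang, 138 mm from shaft_root. The tang is 8 mm thick and 20 mm wide. Its width stands upright (along z) or leans up to 34 degrees either way about the shaft's axis, fixed during the job; the lean differs each time and is not in any reading (this point has the creaser's axes): feel or look for it.
- sleeve: Spacer sleeve: plain steel tube 60 mm long, 46 mm outside, bore 27 mm, 0.45 kg. Origin: centre of one end face, which goes against the collar; z along the bore to the other end. Starts on a stand's sloping peg: z up the peg, x level, y up and back, square to the peg. Home: origin at shaft_root, z along the shaft (creaser's -y).
- wheel: Creasing wheel: steel, 64 mm across, 26 mm wide, a shallow groove (58 mm across) round the rim's middle, bore 27 mm, 0.45 kg. Origin: centre of the face that goes against the sleeve; z along the bore to the other, like face. Starts on a sloping peg, axes as for the sleeve. Home: origin 60 mm out from shaft_root.
- cap: End cap: dark steel knob 68 mm long, 54 mm across, 0.35 kg. Origin: centre of its open end, which goes against the wheel; z to the closed end. Bore 26 mm, 40 mm deep; in its bottom a slot 16 mm deep, 12.5 mm wide in x, 26 mm long in y, fits the tang with 10 degrees of play; else it stops 12 mm short. Starts on a sloping peg, axes as for the sleeve. Home: origin 86 mm from shaft_root.
- stand_sleeve: Fixed stand with the sleeve on its peg. Origin on the bench, 85 mm below the peg's root; z up. The peg (23 mm thick, 38 mm long) rises 35 degrees above level towards -y from a back plate 40 mm wide, square to it, whose top is 22 mm above the peg's axis. The part hangs loose, its origin's face on the plate, and draws off along the peg. Foot 90 x 130 mm. Stands change places.
- stand_wheel: Fixed stand like stand_sleeve, with the creasing wheel on its peg.
- stand_cap: Fixed stand like stand_sleeve, with the end cap on its peg.
- oil_bottle: Bystander: white oil bottle standing on the bench, 56 mm across, 150 mm tall. Origin at the centre of its foot.
- spare_ring: Bystander, not to be fitted: spare steel ring lying flat on the bench, 72 mm across, 14 mm thick. Origin at the centre of its underside.
- wrench: Bystander: spanner 170 mm long lying flat on the bench, its length along its x.
Things that resemble listed ones, but are neither listed nor needed, are in the scene too. Leave any red look-alike of the wheel alone. Leave any turquoise look-alike of the cap alone.

How it is judged:
At the end, for the whole second after the job is handed in: All three are on the shaft, at rest and released: the sleeve within 4 mm of home against the collar, the wheel within 5 mm of home against the sleeve, the cap over the tang within 6 mm of home against the wheel, in line with the shaft within 0.12 rad (y of sleeve in the frame of shaft_root above -0.004 m and y of wheel in the frame of shaft_root above -0.065 m and y of cap in the frame of shaft_root above -0.092 m and distance between sleeve and shaft_root below 0.008 m and distance between wheel and sleeve below 0.068 m and distance between cap and wheel below 0.034 m and angle between the z axis of cap and the y axis of shaft_root, either way round below 0.12 rad and linear speed of each of sleeve, wheel, cap below 0.02 m/s); the robot touches nothing.
It fails at once if the oil bottle was moved more than 30 mm (distance of oil_bottle from where it was at the start of the episode above 0.03 m).
It fails at once if the spare ring was moved more than 30 mm (distance of spare_ring from where it was at the start of the episode above 0.03 m).
It fails at once if the wrench was moved more than 30 mm (distance of wrench from where it was at the start of the episode above 0.03 m).
It fails at once if the cap was forced against the shaft with more than 60 N (contact force between cap and creaser above 60 N).
It also fails if it takes over 72 s, if anything falls off the work surface, if the arm or the gripper's body presses on something with over 40 N, if the wrist force passes 120 N, or if a joint passes its speed limit or range.

## Working session

There is one attempt and no reset: what is moved stays moved. The work goes in short steps, Python scripts to look and compute and a shell command to move; the robot and the scene stay as the last step left them, time stands still between calls to the robot, and variables do not carry over. Pictures are saved under pics/ and viewed, at most 10 in all, crops included, and the job is handed in when it is done.

```bash
ls; mkdir -p pics
python3 - <<'E'
from rig import sensors, grab_frame, ctrl
import cv2,numpy as np
print(ctrl.hold_point_z, sensors.sense())
for n in ("side","top"):
    f=grab_frame(n); cv2.imwrite(f"pics/{n}0.png",f["image"][:,:,::-1]); np.savez(f"pics/{n}0.npz",**f)
    print(n,f["fovy"],f["cx"],f["cy"],f["view"].round(3).tolist())
E
```

```text
pics
0.0187 {'time_s': 0.0, 'joint_positions': array([-1.52509512e+00,  1.59060825e-01,  1.59821886e+00, -6.06922886e-06,
        1.38621070e+00, -2.10091539e-01]), 'qd': array([-0.00022925,  0.00116036,  0.00174099, -0.00022574,  0.00053522,
       -0.00054866]), 'joint_efforts': array([ 1.43528938e-03, -3.96003950e+01, -3.31426549e+01, -1.19019601e-04,
        8.30860168e-03,  1.63398238e-05]), 'ee_pos': array([ 0.14543668, -0.55568538,  0.23031699]), 'eef_rot': array([-3.11405679e+00, -4.00464237e-01, -2.35264058e-04]), 'force': array([0.97455431, 0.40367798, 0.50531726]), 'ft_torque': array([ 0.00843676,  0.0178212 , -0.01051374]), 'gripper_force': 0.0, 'width': 1.0019439067957754}
side 55.44924446333211 322.71024743070717 193.4310047445624 [[-0.997, -0.07, -0.007, 0.529], [-0.036, 0.588, -0.808, 0.155], [0.061, -0.806, -0.589, 0.871], [0.0, 0.0, 0.0, 1.0]]
top 53.62984093993318 311.72118790601206 199.52089666355158 [[-0.028, -0.999, 0.017, -0.038], [-0.998, 0.027, -0.048, 0.56], [0.047, -0.018, -0.999, 1.008], [0.0, 0.0, 0.0, 1.0]]
```

View pics/side0.png

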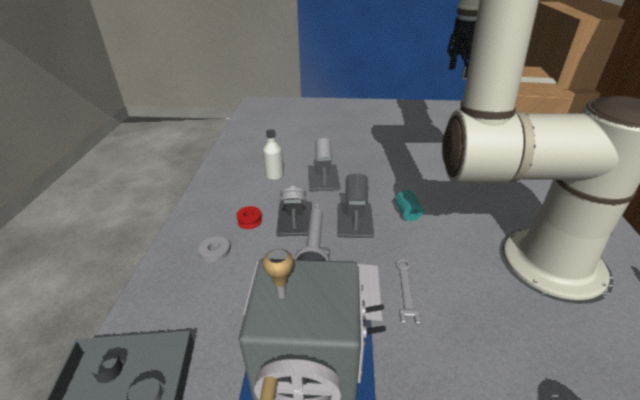

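View pics/top0.png

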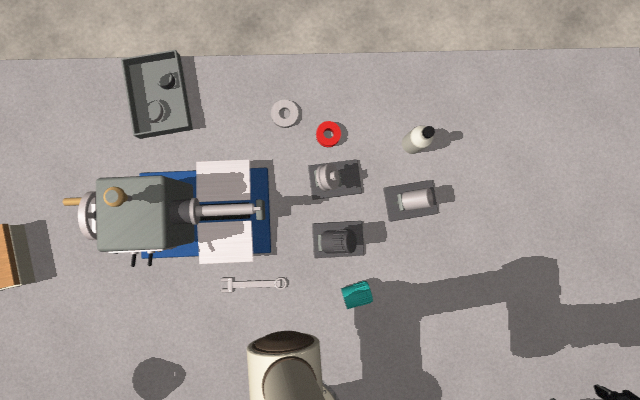

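```bash
cat > h.py <<'E'
import numpy as np,cv2
def load(n): return dict(np.load(f"pics/{n}.npz"))
def cloud(f):
    h=200/np.tan(np.radians(f["fovy"])/2); v,u=np.mgrid[0:400,0:640]; z=f["range_z"]
    P=np.stack([(u-f["cx"])/h*z,(v-f["cy"])/h*z,z],-1)
    V=f["view"]; W=(P-V[:3,3])@V[:3,:3]; W[z==0]=np.nan
    return W
def proj(f,p):
    h=200/np.tan(np.radians(f["fovy"])/2);V=f["view"];c=V[:3,:3]@p+V[:3,3];return c[:2]/c[2]*h+[f["cx"],f["cy"]]
E
python3 - <<'E'
from h import *
t=load("top0");s=load("side0");W=cloud(t);S=cloud(s)
im=cv2.resize(t["image"][150:265,180:450,::-1],None,fx=2.9,fy=2.9,interpolation=cv2.INTER_CUBIC)
im2=cv2.resize(s["image"][120:275,225:385,::-1],None,fx=3,fy=3)[:,:480]
cv2.imwrite("pics/c1.png",im)
a=np.zeros((600,800,3),np.uint8);a[:333,:783]=im[:333,:783];
cv2.imwrite("pics/c2.png",im2)
np.set_printoptions(precision=3,suppress=True,linewidth=200)
for nm,r,cs in (("wheel",178,range(306,366,3)),("cap",240,range(312,372,3)),("sleeve",199,range(384,446,3)),("shaft",210,range(176,276,5))):
    print(nm);print(np.array([W[r,c] for c in cs]).T)
m=(W[...,2]<.01)&(W[...,2]>-.02);print("bench z",np.nanmedian(W[...,2][m]),np.nanmedian(S[...,2][np.abs(S[...,2])<.02]))
E
```

```text
wheel
[[ 0.616  0.616  0.615  0.606  0.604  0.603  0.602  0.603  0.603  0.603  0.603  0.612  0.612  0.612  0.613  0.612  0.612  0.612  0.612  0.612]
 [-0.04  -0.048 -0.056 -0.061 -0.067 -0.074 -0.081 -0.088 -0.096 -0.103 -0.11  -0.125 -0.133 -0.141 -0.15  -0.157 -0.165 -0.173 -0.182 -0.19 ]
 [-0.001 -0.     0.008  0.097  0.113  0.115  0.123  0.117  0.112  0.11   0.11   0.018  0.011  0.01   0.006  0.009  0.01   0.009  0.002 -0.001]]
cap
[[ 0.454  0.454  0.459  0.459  0.459  0.459  0.459  0.459  0.459  0.459  0.459  0.459  0.459  0.458  0.457  0.451  0.45   0.45   0.45   0.449]
 [-0.051 -0.059 -0.064 -0.071 -0.077 -0.084 -0.091 -0.097 -0.104 -0.11  -0.117 -0.123 -0.131 -0.139 -0.147 -0.167 -0.175 -0.185 -0.192 -0.2  ]
 [ 0.002  0.012  0.099  0.105  0.113  0.117  0.123  0.126  0.129  0.137  0.14   0.144  0.133  0.123  0.114  0.01   0.007 -0.002  0.003 -0.003]]
sleeve
[[ 0.555  0.555  0.554  0.554  0.554  0.55   0.55   0.549  0.549  0.549  0.548  0.548  0.548  0.547  0.547  0.548  0.548  0.551  0.551  0.551  0.551]
 [-0.244 -0.249 -0.257 -0.265 -0.273 -0.259 -0.265 -0.271 -0.277 -0.283 -0.289 -0.295 -0.301 -0.307 -0.312 -0.329 -0.336 -0.375 -0.385 -0.393 -0.402]
 [-0.003  0.008  0.011  0.01   0.009  0.1    0.101  0.107  0.112  0.116  0.119  0.123  0.127  0.131  0.134  0.105  0.103  0.008  0.002  0.002 -0.003]]
shaft
[[0.535 0.535 0.535 0.534 0.535 0.534 0.534 0.534 0.533 0.533 0.533 0.532 0.532 0.532 0.532 0.531 0.534 0.533 0.535 0.535]
 [0.233 0.223 0.213 0.201 0.196 0.185 0.175 0.164 0.154 0.143 0.133 0.122 0.111 0.1   0.09  0.079 0.082 0.07  0.065 0.053]
 [0.206 0.205 0.205 0.209 0.191 0.191 0.191 0.191 0.188 0.191 0.19  0.194 0.192 0.195 0.19  0.195 0.083 0.083 0.02  0.001]]
bench z -9.45266937713757e-05 0.0001439142583025021
```

View pics/c1.png

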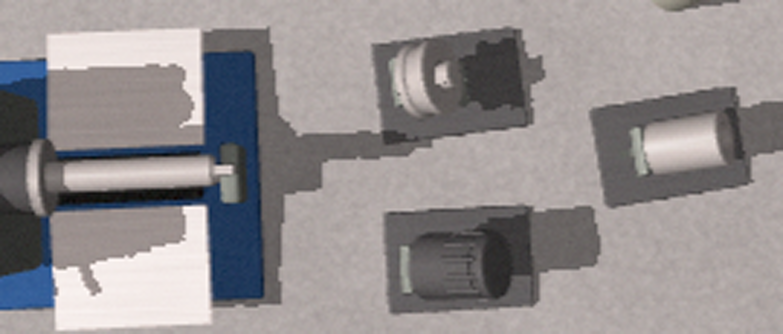

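View pics/c2.png

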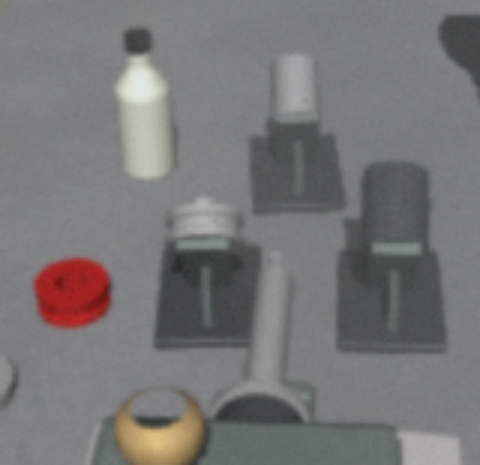

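```bash
cat > fit.py <<'E'
from h import *
from scipy.optimize import least_squares
np.set_printoptions(precision=4,suppress=True,linewidth=160)
def fit(P,R,c,pitch):
    def ax(p): 
        d=np.array([np.sin(p[2])*np.cos(p[3]),-np.cos(p[2])*np.cos(p[3]),np.sin(p[3])]); return np.array([p[0],c[1],p[1]]),d
    def res(p):
        o,d=ax(p); q=P-o; return np.linalg.norm(q-np.outer(q@d,d),axis=1)-R
    p=np.array([c[0],c[2],0,pitch])
    for k in (.02,.012,.007,.006):
        m=np.abs(res(p))<k; Q=P; P=P[m]; p=least_squares(res,p,loss="soft_l1",f_scale=.002).x; P=Q
    m=np.abs(res(p))<.005;o,d=ax(p);t=(P[m]-o)@d
    return o,d,p,t,m
if __name__=="__main__":
    C={k:cloud(load(k+"0")).reshape(-1,3) for k in("top","side")}
    C["both"]=np.vstack(list(C.values()))
    for nm,R,c,pit,hl in (("wheel",.032,(.605,-.083,.09),.61,.03),("cap",.027,(.459,-.105,.1),.61,.05),("sleeve",.023,(.549,-.285,.09),.61,.05),("shaft",.012,(.533,.13,.18),0,.045)):
        for k in C:
            P=C[k];c=np.array(c);m=(np.abs(P-c)<[R+.012,hl,.06]).all(1)&(P[:,2]>(.172 if nm=="shaft" else .06));
            o,d,p,t,mm=fit(P[m],R,c,pit)
            print(nm,k,m.sum(),mm.sum(),o,"yaw,pitch deg",np.degrees(p[2:]),"ends",o+d*np.percentile(t,1),o+d*np.percentile(t,99),"len",np.ptp(np.percentile(t,[1,99])))
    # shaft extras: tang, collar
    P=C["top"]; m=(np.abs(P[:,0]-.533)<.03)&(P[:,2]>.16)&(P[:,1]<.085)&(P[:,1]>.03); print(P[m])
    P=C["both"]; m=(np.abs(P[:,0]-.535)<.03)&(P[:,2]>.196)&(P[:,1]<.25)&(P[:,1]>.15);print("collar y",np.percentile(P[m][:,1],[0,2,5,50,95,98]),P[m][:,2].max())
    for z in(.01,): 
        pass
E
python3 fit.py
```

```text
wheel top 531 337 [ 0.6077 -0.083   0.082 ] yaw,pitch deg [ 4.3142 37.3826] ends [ 0.6072 -0.076   0.0767] [ 0.6093 -0.1042  0.0983] len 0.035577570227716
wheel side 496 371 [ 0.609 -0.083  0.081] yaw,pitch deg [ 5.0306 44.5051] ends [ 0.6085 -0.0772  0.0753] [ 0.6108 -0.1028  0.1006] len 0.036091303307250855
wheel both 1027 700 [ 0.6084 -0.083   0.0814] yaw,pitch deg [ 5.1828 42.0251] ends [ 0.6077 -0.076   0.0751] [ 0.6103 -0.1044  0.1007] len 0.0383743460581793
cap top 828 685 [ 0.4544 -0.105   0.0984] yaw,pitch deg [ 1.4217 35.1392] ends [ 0.4537 -0.0771  0.0788] [ 0.4552 -0.1397  0.1229] len 0.07664289583353329
cap side 775 702 [ 0.4554 -0.105   0.0995] yaw,pitch deg [ 2.7503 35.9257] ends [ 0.4539 -0.0743  0.0772] [ 0.4568 -0.1358  0.1218] len 0.07604900937293588
cap both 1603 1390 [ 0.4549 -0.105   0.0989] yaw,pitch deg [ 2.0405 35.4574] ends [ 0.4538 -0.0747  0.0773] [ 0.4561 -0.1391  0.1233] len 0.07915373656655914
sleeve top 635 572 [ 0.5464 -0.285   0.0897] yaw,pitch deg [ 7.8276 33.5083] ends [ 0.5442 -0.269   0.079 ] [ 0.5521 -0.3264  0.1174] len 0.06953133962497447
slee
[... 2022 characters left out ...]
5]
 [0.5332 0.0671 0.1896]
 [0.533  0.0647 0.1919]
 [0.5331 0.0631 0.1877]
 [0.533  0.0607 0.1899]
 [0.5334 0.0604 0.1733]
 [0.5315 0.0839 0.1916]
 [0.5315 0.0821 0.1893]
 [0.5313 0.0792 0.1946]
 [0.5313 0.0778 0.1894]
 [0.5313 0.0758 0.1888]
 [0.5312 0.0736 0.1894]
 [0.5312 0.0716 0.1878]
 [0.5294 0.0841 0.1906]
 [0.5294 0.0823 0.1879]
 [0.5292 0.0798 0.1907]
 [0.5292 0.0777 0.1903]
 [0.5292 0.0758 0.1887]
 [0.5273 0.0846 0.1873]
 [0.5272 0.0819 0.1911]
 [0.5272 0.0803 0.1872]
 [0.5271 0.0782 0.1869]
 [0.5271 0.0763 0.1852]
 [0.5251 0.0825 0.187 ]
 [0.5251 0.0806 0.1858]
 [0.5251 0.0787 0.1839]
 [0.525  0.0766 0.1831]]
collar y [0.1976 0.1985 0.2001 0.2197 0.2491 0.2494] 0.23088152959533656
```

```bash
cat > plan.py <<'E'
import sys,numpy as np
from scipy.spatial.transform import Rotation as Ro
from rig import sensors,ctrl
np.set_printoptions(precision=4,suppress=True,linewidth=160)
def frame(yaw,pitch,roll=0): # part axis d, tool frame square to it; roll about d, degrees
    p,t=np.radians([yaw,pitch]); d=np.array([np.sin(p)*np.cos(t),-np.cos(p)*np.cos(t),np.sin(t)])
    y=np.array([np.cos(p),np.sin(p),0]); z=-np.cross(d,y); z=z if z[2]<0 else -z
    R=np.c_[np.cross(y,z),y,z]; return d,(Ro.from_rotvec(np.radians(roll)*d)*Ro.from_matrix(R))
def go(G,yaw,pitch,back=0,along=0,roll=0,n=None):
    d,R=frame(yaw,pitch,roll); a=R.as_matrix()[:,2]; T=np.array(G)+d*along+a*(ctrl.hold_point_z-back)
    s=sensors.sense(); D=T-s["ee_pos"]; r=(R*Ro.from_rotvec(s["eef_rot"]).inv()).as_rotvec()
    n=n or int(np.ceil(max(np.linalg.norm(D)/.055,np.linalg.norm(r)/.17,1)))
    print("T",T,"D",D,"r",r,"| n",n,"row",D/n,r/n,"| F",s["force"],"w",s["width"],"t",s["time_s"],"q",s["joint_positions"])
E
python3 -c "
from plan import *
go((.549,-.2995,.0998),7.4,35,back=.1)"; python3 -c "
from plan import *
print(Ro.from_rotvec(sensors.sense()['eef_rot']).as_matrix(), frame(7.4,35)[1].as_matrix())"
```

```text
T [ 0.543  -0.2533  0.1664] D [ 0.3975  0.3025 -0.064 ] r [-0.5535  0.3708  1.3961] | n 10 row [ 0.0398  0.0302 -0.0064] [-0.0554  0.0371  0.1396] | F [-0.2232 -0.9399 -0.063 ] w 1.004490899789343 t 0.1 q [-1.5251  0.159   1.5981  0.      1.3862 -0.2101]
[[ 0.9675  0.253  -0.0001]
 [ 0.253  -0.9675  0.0018]
 [ 0.0004 -0.0017 -1.    ]] [[-0.1055  0.9917  0.0739]
 [ 0.8123  0.1288 -0.5688]
 [-0.5736 -0.     -0.8192]]
```

```bash
R='.04 .03 0 -.0554 .0371 .1396'; python3 -m inch '.04 .03 0 -.0554 .0371 .1396;.04 .03 0 -.0554 .0371 .1396;.04 .03 0 -.0554 .0371 .1396;.04 .03 0 -.0554 .0371 .1396;.04 .03 0 -.0554 .0371 .1396;.04 .03 0 -.0554 .0371 .1396;.04 .03 0 -.0554 .0371 .1396;.04 .03 0 -.0554 .0371 .1396' 1 60; python3 -m inch '.04 .03 0 -.0554 .0371 .1396;.038 .0325 0 -.0554 .0371 .1396;0 0 0 0 0 0'
python3 - <<'E'
from plan import *
from rig import grab_frame
import cv2
go((.549,-.2995,.0998),7.4,35,back=.1)
f=grab_frame("wrist");cv2.imwrite("pics/w1.png",f["image"][:,:,::-1]);np.savez("pics/w1.npz",**f)
E
```

```text
time_s: 1.1
ee_pos: [0.4666, -0.3148, 0.2311]
eef_rot: [2.079, 1.757, -0.464]
force: [0.5, -0.4, 0.5]
width: 1.005
gripper_force: 0.0
time_s: 1.48
ee_pos: [0.5447, -0.2507, 0.2298]
eef_rot: [1.729, 1.981, -0.545]
force: [-0.7, -0.5, -0.5]
width: 1.003
gripper_force: 0.0
T [ 0.543  -0.2533  0.1664] D [-0.0017 -0.0025 -0.0634] r [-0.0004 -0.0004 -0.0065] | n 2 row [-0.0009 -0.0013 -0.0317] [-0.0002 -0.0002 -0.0032] | F [-0.7242 -0.4861 -0.4832] w 1.002961645458542 t 1.475 q [-0.3768  0.0845  1.7931 -0.6224  1.0296 -0.2476]
```

View pics/w1.png

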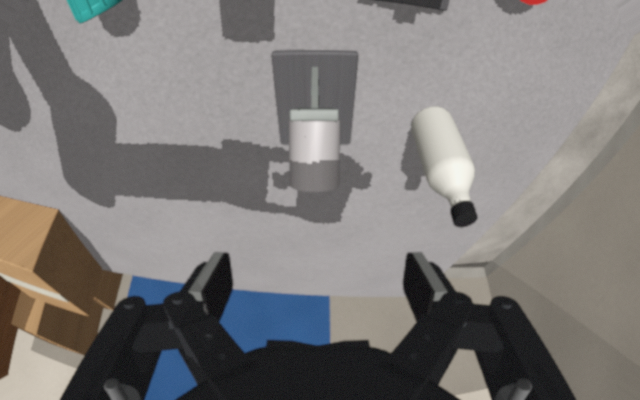

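```bash
cat >> h.py <<'E'
def fcloud(f):
    h=200/np.tan(np.radians(f["fovy"])/2); v,u=np.mgrid[0:400,0:640]; z=f["range_z"]
    a=u-f["cx"];b=v-f["cy"];r=np.hypot(a,b)+1e-9;th=r/h; k=np.tan(np.minimum(th,1.45))/r
    P=np.stack([a*k*z,b*k*z,z],-1);V=f["view"];W=(P-V[:3,3])@V[:3,:3];W[(z==0)|(th>1.4)]=np.nan
    return W
E
python3 - <<'E'
from fit import *
W=fcloud(load("w1"));P=W.reshape(-1,3);P=P[np.isfinite(P).all(1)]
c=np.array((.549,-.29,.095));m=(np.abs(P-c)<[.035,.06,.06]).all(1)&(P[:,2]>.06)
o,d,p,t,mm=fit(P[m],.023,c,.61);print(m.sum(),mm.sum(),o,np.degrees(p[2:]),o+d*np.percentile(t,1),o+d*np.percentile(t,99))
print(np.nanmedian(W[60:75,285:345],axis=(0,1)))
print(W[100:200:4,314])
E
```

```text
4176 4044 [ 0.5462 -0.29    0.0947] [ 7.7387 33.3201] [ 0.5431 -0.2672  0.0796] [ 0.5509 -0.3247  0.1177]
[ 0.5422 -0.2622  0.0113]
[[ 0.5437 -0.2713  0.0613]
 [ 0.5444 -0.2769  0.0599]
 [ 0.5449 -0.2812  0.0604]
 [ 0.5421 -0.2566  0.1002]
 [ 0.5424 -0.2591  0.1024]
 [ 0.543  -0.2632  0.1024]
 [ 0.5433 -0.266   0.1042]
 [ 0.5437 -0.2683  0.1065]
 [ 0.5441 -0.2713  0.108 ]
 [ 0.5443 -0.2729  0.1113]
 [ 0.5448 -0.2765  0.1122]
 [ 0.5451 -0.2794  0.1139]
 [ 0.5454 -0.2814  0.1166]
 [ 0.5458 -0.2845  0.1181]
 [ 0.5461 -0.2868  0.1205]
 [ 0.5464 -0.2888  0.1232]
 [ 0.547  -0.2931  0.1236]
 [ 0.5473 -0.2952  0.1262]
 [ 0.5476 -0.2976  0.1285]
 [ 0.548  -0.3011  0.1299]
 [ 0.5484 -0.3037  0.1321]
 [ 0.5488 -0.3069  0.1339]
 [ 0.5492 -0.3096  0.136 ]
 [ 0.5702 -0.4819  0.0015]
 [ 0.5717 -0.4939  0.    ]]
```

```bash
python3 -m inch '0 -.001 -.03 0 0 -.003;-.001 -.001 -.033 0 0 -.003;0 0 0 0 0 0' >/dev/null; python3 -c "
from plan import *
go((.548,-.299,.1005),7.5,35,back=0)"
```

```text
T [ 0.5494 -0.3096  0.0852] D [ 0.0099 -0.0535 -0.0799] r [-0.002  -0.0045  0.0097] | n 2 row [ 0.0049 -0.0268 -0.0399] [-0.001  -0.0023  0.0048] | F [-0.1227  0.5858 -0.2476] w 1.0001357588550424 t 1.9 q [-0.3879  0.1618  1.8462 -0.674   0.931  -0.1531]
```

```bash
python3 -m inch '.0025 -.0137 -.0205 0 0 .003;.0025 -.0137 -.0205 0 0 .003;.0025 -.0137 -.0205 0 0 .003;.0025 -.0137 -.0205 0 0 0;0 0 0 0 0 0'; python3 -m inch '0 0 0 0 0 0;0 0 0 0 0 0;0 0 0 0 0 0;0 0 0 0 0 0;0 0 0 0 0 0;0 0 0 0 0 0' -1 60;python3 -c "
from plan import *
go((.548,-.299,.1005),7.5,35,back=0)"
```

```text
time_s: 2.52
ee_pos: [0.5516, -0.3119, 0.0864]
eef_rot: [1.734, 1.976, -0.547]
force: [0.2, 0.0, 1.0]
width: 0.998
gripper_force: 0.0
time_s: 3.28
ee_pos: [0.551, -0.3111, 0.088]
eef_rot: [1.732, 1.976, -0.551]
force: [-9.5, 2.3, 7.8]
width: 0.526
gripper_force: 60.1
T [ 0.5494 -0.3096  0.0852] D [-0.0016  0.0015 -0.0028] r [ 0.0028 -0.0016  0.0004] | n 1 row [-0.0016  0.0015 -0.0028] [ 0.0028 -0.0016  0.0004] | F [-9.4593  2.2535  7.8472] w 0.5261353313376018 t 3.275 q [-0.4746  0.3307  1.8219 -0.7552  0.7643 -0.1057]
```

```bash
python3 -m inch '-.0012 0 .0007 0 0 0;.0015 -.0113 .008 0 0 0;.0015 -.0113 .008 0 0 0;.0015 -.0113 .008 0 0 0;.0015 -.0113 .008 0 0 0;.0015 -.0113 .008 0 0 0;0 0 .03 0 0 0;0 0 .03 0 0 0'
python3 - <<'E'
from plan import *
# shaft axis: y=.13 x=.5348 z=.1798 yaw .75; sleeve grasp point 30mm from face
d,_=frame(.75,0); root=np.array([.5339,.1985,.1798])
go(root,.75,0,along=.138+.03+.025)
E
```

```text
time_s: 4.28
ee_pos: [0.5583, -0.3675, 0.1873]
eef_rot: [1.732, 1.978, -0.545]
force: [0.8, 0.1, -5.4]
width: 0.526
gripper_force: 63.5
T [0.5364 0.0055 0.1611] D [-0.0219  0.373  -0.0262] r [ 0.6092  0.0451 -0.1155] | n 7 row [-0.0031  0.0533 -0.0037] [ 0.087   0.0064 -0.0165] | F [ 0.7839  0.0663 -5.3934] w 0.5263673190486216 t 4.275 q [-0.56    0.2386  1.7088 -0.6127  0.8735 -0.3675]
```

```bash
python3 -m inch '0 0 .025 0 0 0;-.0031 .0533 0 .087 .0064 -.0165;-.0031 .0533 0 .087 .0064 -.0165;-.0031 .0533 0 .087 .0064 -.0165;-.0031 .0533 0 .087 .0064 -.0165;-.0031 .0533 0 .087 .0064 -.0165;-.0031 .0533 0 .087 .0064 -.0165;-.0031 .053 0 .087 .0064 -.0165' >/dev/null;python3 -m inch '0 0 -.024 0 0 0;0 0 -.024 0 0 0;0 0 0 0 0 0'
python3 - <<'E'
from plan import *
from rig import grab_frame
from fit import *
import cv2
go([.5339,.1985,.1798],.75,0,along=.138+.03+.025)
C=[]
for n in("top","side"):
    f=grab_frame(n);np.savez(f"pics/{n}1.npz",**f);cv2.imwrite(f"pics/{n}1.png",f["image"][:,:,::-1]);C.append(cloud(f).reshape(-1,3))
ee=sensors.sense()["ee_pos"];print(ee)
for P in C+[np.vstack(C)]:
    c=np.array((ee[0],ee[1],.18));m=(np.abs(P-c)<[.033,.06,.04]).all(1)&(np.abs(P[:,1]-ee[1])>.018)&(P[:,2]<.215)
    try:
        o,d,p,t,mm=fit(P[m],.023,c,0);print(m.sum(),mm.sum(),o,np.degrees(p[2:]),o+d*np.percentile(t,1),o+d*np.percentile(t,99))
    except Exception as e: print(m.sum(),e)
E
```

```text
time_s: 5.65
ee_pos: [0.5356, 0.0056, 0.1621]
eef_rot: [-2.205, -2.235, 0.004]
force: [-0.2, -0.5, -5.4]
width: 0.525
gripper_force: 63.4
T [0.5364 0.0055 0.1611] D [ 0.0008 -0.0001 -0.001 ] r [ 0.001  -0.003  -0.0003] | n 1 row [ 0.0008 -0.0001 -0.001 ] [ 0.001  -0.003  -0.0003] | F [-0.1548 -0.5359 -5.3706] w 0.525005825575482 t 5.65 q [-0.2143  0.123   1.7776 -0.0017  1.2437 -0.2272]
[0.5376 0.0052 0.1649]
0 index -1 is out of bounds for axis 0 with size 0
390 260 [0.5383 0.0052 0.1798] [1.1926 0.303 ] [0.5376 0.0392 0.1796] [ 0.5389 -0.0223  0.18  ]
390 260 [0.5383 0.0052 0.1798] [1.1926 0.303 ] [0.5376 0.0392 0.1796] [ 0.5389 -0.0223  0.18  ]
```

```bash
python3 -m inch '0 0 0 0 0 0;0 0 0 0 0 0'
python3 - <<'E'
from plan import *
from rig import grab_frame
from fit import *
ee=np.array([.537,.005,.163])
for k in range(3):
    P=cloud(grab_frame("side")).reshape(-1,3);print(sensors.sense()["ee_pos"])
    c=np.array((ee[0],ee[1],.18));m=(np.abs(P-c)<[.033,.06,.04]).all(1)&(np.abs(P[:,1]-ee[1])>.018)&(P[:,2]<.215)
    o,d,p,t,mm=fit(P[m],.023,c,0);print(mm.sum(),o,np.degrees(p[2:]))
    c=np.array((.535,.11,.18));m=(np.abs(P-c)<[.02,.06,.04]).all(1)&(P[:,2]>.165);m&=(P[:,1]>.08)
    o,d,p,t,mm=fit(P[m],.012,c,0);print(mm.sum(),o,np.degrees(p[2:]))
E
```

```text
time_s: 6.0
ee_pos: [0.5378, 0.0054, 0.1651]
eef_rot: [2.204, 2.233, 0.001]
force: [-0.5, 0.3, -6.1]
width: 0.526
gripper_force: 63.4
[0.5376 0.0055 0.1649]
254 [0.5392 0.005  0.1811] [0.7791 0.221 ]
419 [0.5356 0.11   0.1799] [ 0.8949 -0.1224]
[0.5374 0.0056 0.1646]
251 [0.539  0.005  0.1808] [1.1989 0.04  ]
418 [0.5356 0.11   0.18  ] [ 1.0641 -0.0323]
[0.5373 0.0056 0.1644]
253 [0.5386 0.005  0.1806] [0.5543 0.4175]
419 [0.5356 0.11   0.18  ] [ 1.0657 -0.0584]
```

```bash
python3 -m inch '-.0015 0 -.0008 0 0 0;-.0002 .015 0 0 0 0;-.0002 .015 0 0 0 0;-.0002 .010 0 0 0 0;-.0002 .010 0 0 0 0;-.0002 .010 0 0 0 0;0 0 0 0 0 0'
python3 - <<'E'
from rig import sensors
s=sensors.sense();print(s["ee_pos"],s["force"],s["ft_torque"])
E
```

```text
time_s: 7.02
ee_pos: [0.5345, 0.0664, 0.1632]
eef_rot: [2.204, 2.236, -0.0]
force: [0.6, 0.0, -5.9]
width: 0.524
gripper_force: 63.4
[0.53448835 0.06642326 0.16317157] [ 0.58638472  0.00924296 -5.92967404] [-0.01308194 -0.01918205 -0.05616647]
```

```bash
python3 -m inch '-.0002 .015 0 0 0 0;-.0002 .015 0 0 0 0;-.0002 .015 0 0 0 0;-.0002 .015 0 0 0 0;-.0002 .015 0 0 0 0;-.0001 .010 0 0 0 0;0 0 0 0 0 0';python3 -m inch '0 .004 0 0 0 0;0 .004 0 0 0 0;0 .003 0 0 0 0;0 0 0 0 0 0'
```

```text
time_s: 7.9
ee_pos: [0.5334, 0.1514, 0.1632]
eef_rot: [2.204, 2.236, -0.0]
force: [0.9, 0.1, -5.0]
width: 0.522
gripper_force: 63.4
time_s: 8.4
ee_pos: [0.5335, 0.1618, 0.1632]
eef_rot: [2.205, 2.235, -0.0]
force: [0.6, -0.1, -4.9]
width: 0.523
gripper_force: 63.4
```

```bash
python3 -m inch '0 .002 0 0 0 0;0 .002 0 0 0 0;0 0 0 0 0 0';python3 -m inch '0 .002 0 0 0 0;0 .002 0 0 0 0;0 0 0 0 0 0'
```

```text
time_s: 8.78
ee_pos: [0.5334, 0.1659, 0.1632]
eef_rot: [2.205, 2.235, -0.0]
force: [-0.8, 0.0, -4.6]
width: 0.527
gripper_force: 63.4
time_s: 9.15
ee_pos: [0.5335, 0.1677, 0.1632]
eef_rot: [2.203, 2.233, -0.006]
force: [-1.6, -8.4, -4.3]
width: 0.52
gripper_force: 63.6
```

```bash
python3 -m inch '0 .001 -.001 0 0 0;0 0 0 0 0 0;0 -.001 0 0 0 0'; python3 -m inch '0 0 0 0 0 0;0 0 0 0 0 0;0 0 0 0 0 0;0 0 0 0 0 0;0 0 .03 0 0 0;0 0 .04 0 0 0;0 0 .05 0 0 0' 1;python3 - <<'E'
from plan import *
from fit import *
W=np.vstack([cloud(load(k+"0")).reshape(-1,3) for k in("top","side")])
for nm,R,c,yaw in (("wheel",.032,(.608,-.09,.085),4.8),("cap",.027,(.4552,-.11,.103),2)):
    pass
go((.4552,-.11,.103),2,35,back=.1)
E
```

```text
time_s: 9.52
ee_pos: [0.5337, 0.1677, 0.1629]
eef_rot: [2.204, 2.233, -0.005]
force: [-1.1, -6.1, -2.0]
width: 0.523
gripper_force: 63.8
time_s: 10.4
ee_pos: [0.5327, 0.1698, 0.2825]
eef_rot: [2.207, 2.236, -0.003]
force: [1.4, -0.1, 0.3]
width: 1.0
gripper_force: 0.0
T [ 0.4536 -0.0634  0.1696] D [-0.0792 -0.2332 -0.1129] r [-0.6092 -0.0156  0.0214] | n 5 row [-0.0158 -0.0466 -0.0226] [-0.1218 -0.0031  0.0043] | F [ 1.3922 -0.1015  0.2938] w 0.99991202830863 t 10.4 q [ 0.0932  0.088   1.5732 -0.0014  1.4815  0.0802]
```

```bash
python3 -c "
from plan import *
go((.609,-.094,.0905),4.8,35,back=.13)"
```

```text
T [ 0.6037 -0.0304  0.1817] D [ 0.0709 -0.2002 -0.1008] r [-0.6088 -0.0305  0.0687] | n 5 row [ 0.0142 -0.04   -0.0202] [-0.1218 -0.0061  0.0137] | F [ 1.3922 -0.1015  0.2938] w 0.99991202830863 t 10.4 q [ 0.0932  0.088   1.5732 -0.0014  1.4815  0.0802]
```

```bash
python3 -m inch '.0142 -.04 0 -.1218 -.0061 .0137;.0142 -.04 0 -.1218 -.0061 .0137;.0142 -.04 0 -.1218 -.0061 .0137;.0142 -.04 0 -.1218 -.0061 .0137;.0142 -.04 0 -.1218 -.0061 .0137;0 0 -.05 0 0 0;0 0 -.05 0 0 0;0 0 0 0 0 0'
cat > wfit.py <<'E'
from fit import *
from rig import grab_frame
def wcl(name):
    f=grab_frame("wrist");cv2.imwrite(f"pics/{name}.png",f["image"][:,:,::-1]);np.savez(f"pics/{name}.npz",**f)
    P=fcloud(f).reshape(-1,3);return P[np.isfinite(P).all(1)]
def wf(P,R,c,hl,zmin=.06):
    c=np.array(c);m=(np.abs(P-c)<[R+.012,hl,.06]).all(1)&(P[:,2]>zmin)
    o,d,p,t,mm=fit(P[m],R,c,.61);print(m.sum(),mm.sum(),o,np.degrees(p[2:]),o+d*np.percentile(t,1),o+d*np.percentile(t,99))
    return P[m]
E
python3 - <<'E'
from wfit import *
P=wcl("w2")
for R in(.032,.031):Q=wf(P,R,(.609,-.09,.09),.035)
d0=np.array([np.sin(np.radians(4.8))*.819,-.819*np.cos(np.radians(4.8)),.5736])
t=(Q-[.609,-.094,.0905])@d0; print(np.histogram(t,np.arange(-.03,.05,.002)))
import plan; plan.go((.609,-.094,.0905),4.8,35,back=.13)
E
```

```text
time_s: 11.4
ee_pos: [0.6013, -0.0303, 0.1774]
eef_rot: [1.784, 1.946, -0.57]
force: [1.3, -0.1, 0.5]
width: 0.996
gripper_force: 0.0
4120 3372 [ 0.6072 -0.09    0.0884] [ 5.3282 44.7534] [ 0.6061 -0.0784  0.0768] [ 0.6085 -0.104   0.1024]
4120 3393 [ 0.6072 -0.09    0.09  ] [ 5.3097 44.7975] [ 0.6061 -0.0776  0.0776] [ 0.6085 -0.1032  0.1032]
(array([  8,  64, 626, 145, 126, 137, 181, 479, 201, 191, 152,  97, 159, 168, 164, 187, 316, 179, 183, 180,  35,   0,   0,   0,  37,  37,   6,   0,   0,   0,
         0,   0,   0,   0,   0,   0,   0,   0,   0]), array([-0.03 , -0.028, -0.026, -0.024, -0.022, -0.02 , -0.018, -0.016, -0.014, -0.012, -0.01 , -0.008, -0.006, -0.004, -0.002,  0.   ,  0.002,  0.004,  0.006,
        0.008,  0.01 ,  0.012,  0.014,  0.016,  0.018,  0.02 ,  0.022,  0.024,  0.026,  0.028,  0.03 ,  0.032,  0.034,  0.036,  0.038,  0.04 ,  0.042,  0.044,
        0.046,  0.048]))
T [ 0.6037 -0.0304  0.1817] D [ 0.0001 -0.      0.0005] r [ 0.0005 -0.0016 -0.0012] | n 1 row [ 0.0001 -0.      0.0005] [ 0.0005 -0.0016 -0.0012] | F [ 0.4434 -0.8898  1.5372] w 1.0009331850684375 t 11.45 q [ 0.0413  0.336   1.6018 -0.649   1.2492  0.182 ]
```

View pics/w2.png

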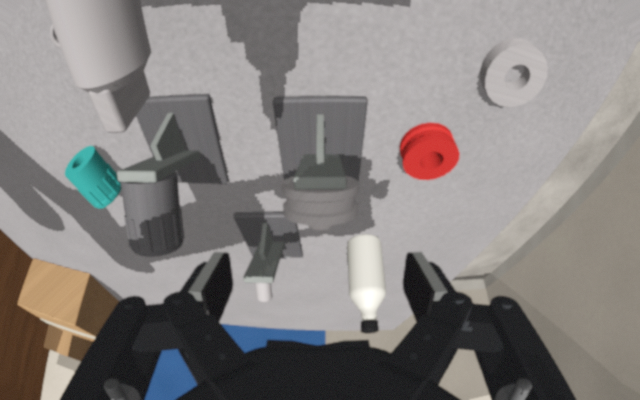

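Run:
```python
from fit import *
from plan import frame
P=fcloud(load("w2")).reshape(-1,3);P=P[np.isfinite(P).all(1)]
c=np.array([.6085,-.0916,.0888])
for yaw in(4.8,):
    d,R=frame(yaw,35);R=R.as_matrix();q=P-c;t=q@d;a=q@R[:,1];v=-q@R[:,2]
    b=(np.abs(a)<.045)&(v>-.015)&(v<.05)
    for lo,hi in((-.013,-.008),(-.008,-.003),(-.003,.003),(.003,.008),(.008,.013)):
        m=b&(t>lo)&(t<hi); 
        r=least_squares(lambda p:np.hypot(a[m]-p[0],v[m]-p[1])-p[2],[0,0,.031],loss="soft_l1",f_scale=.001)
        print(lo,m.sum(),r.x,"vtop",np.percentile(v[m],[50,95,99]),"a",np.percentile(a[m],[1,99]))
```

```text
-0.013 772 [-0.0011  0.0059  0.0292] vtop [0.0291 0.0354 0.0364] a [-0.0316  0.0287]
-0.008 341 [-0.0016  0.0033  0.0316] vtop [0.0315 0.0355 0.0361] a [-0.0298  0.0274]
-0.003 493 [-0.0012  0.0037  0.0287] vtop [0.0293 0.0327 0.0331] a [-0.0288  0.0255]
0.003 592 [-0.0009  0.0034  0.0304] vtop [0.0298 0.035  0.0358] a [-0.0313  0.0293]
0.008 449 [-0.001   0.0038  0.0316] vtop [0.0321 0.0357 0.0364] a [-0.0306  0.0287]
```

```bash
python3 -c "
from plan import *
go((.6072,-.0897,.0915),4.8,35,back=0,n=5)"
```

```text
T [ 0.6081 -0.1004  0.0762] D [ 0.0045 -0.07   -0.105 ] r [ 0.0005 -0.0016 -0.0012] | n 5 row [ 0.0009 -0.014  -0.021 ] [ 0.0001 -0.0003 -0.0002] | F [ 0.4434 -0.8898  1.5372] w 1.0009331850684375 t 11.45 q [ 0.0413  0.336   1.6018 -0.649   1.2492  0.182 ]
```

```bash
python3 -m inch '.0009 -.014 -.021 0 0 0;.0009 -.014 -.021 0 0 0;.0009 -.014 -.021 0 0 0;.0009 -.014 -.021 0 0 0;.0009 -.014 -.021 0 0 0;0 0 0 0 0 0'; python3 -m inch '0 0 0 0 0 0;0 0 0 0 0 0;0 0 0 0 0 0;0 0 0 0 0 0;0 0 0 0 0 0' -1 70
```

```text
time_s: 12.2
ee_pos: [0.6098, -0.1011, 0.0788]
eef_rot: [1.784, 1.937, -0.56]
force: [0.0, 0.3, 0.8]
width: 1.005
gripper_force: 0.0
time_s: 12.82
ee_pos: [0.6097, -0.1, 0.0802]
eef_rot: [1.782, 1.937, -0.56]
force: [-5.5, 2.4, 6.4]
width: 0.733
gripper_force: 75.4
```

```bash
python3 -m inch '-.0008 0 .0007 0 0 0;.0007 -.009 .0063 0 0 0;.0007 -.009 .0063 0 0 0;.0007 -.009 .0063 0 0 0;.0007 -.009 .0063 0 0 0;.0007 -.009 .0063 0 0 0;0 0 .035 0 0 0;0 0 .035 0 0 0'
python3 - <<'E'
from plan import *
go([.5344,.1985,.1803],.9,0,along=.138+.013+.03)
E
```

```text
time_s: 13.82
ee_pos: [0.6109, -0.1456, 0.1794]
eef_rot: [1.784, 1.941, -0.562]
force: [0.4, -0.7, -3.6]
width: 0.727
gripper_force: 78.5
T [0.5372 0.0175 0.1616] D [-0.0736  0.1631 -0.0178] r [ 0.6094  0.0305 -0.0663] | n 4 row [-0.0184  0.0408 -0.0044] [ 0.1524  0.0076 -0.0166] | F [ 0.3769 -0.6665 -3.5957] w 0.7271507195884479 t 13.825 q [-0.1541  0.3148  1.6321 -0.6632  1.1298  0.0338]
```

```bash
python3 -m inch '-.0184 0 0 .1219 .0061 -.0133;-.0184 .02 0 .1219 .0061 -.0133;-.0184 .03 0 .1219 .0061 -.0133;-.0184 .04 0 .1219 .0061 -.0133;0 .04 -.006 .1219 .0061 -.0133;0 .033 -.006 0 0 0;0 0 0 0 0 0;0 0 0 0 0 0'
cat > chk.py <<'E'
import sys
from wfit import *
from plan import go
R,hl,Y=map(float,sys.argv[1:4])
ns=sys.argv[4:] or ["side"]
for n in ns:
    f=grab_frame(n);cv2.imwrite(f"pics/chk_{n}.png",f["image"][:,:,::-1]);P=cloud(f).reshape(-1,3)
    for k,(r,c,dx,ymin,ymax) in {"part":(R,(.537,Y,.18),R+.01,Y-hl,Y+hl),"shaft":(.012,(.535,.11,.18),.02,.08,.135)}.items():
        m=(np.abs(P-c)[:,[0,2]]<[dx,R+.012]).all(1)&(P[:,1]>ymin)&(P[:,1]<ymax)&(P[:,2]>.15)
        try:
            o,d,p,t,mm=fit(P[m],r,np.array(c),0);print(n,k,mm.sum(),o,np.degrees(p[2:]),o+d*np.percentile(t,1),o+d*np.percentile(t,99))
        except Exception as e:print(n,k,m.sum(),"fail")
E
python3 chk.py .032 .03 .02 side top; python3 -c "
from plan import *
go([.5344,.1985,.1803],.9,0,along=.138+.013+.03)"
```

```text
time_s: 14.82
ee_pos: [0.538, 0.0171, 0.1674]
eef_rot: [2.203, 2.237, -0.0]
force: [0.1, 0.3, -3.3]
width: 0.727
gripper_force: 78.4
side part 426 [0.5392 0.02   0.1802] [ 5.947  -0.0523] [0.5375 0.0367 0.1803] [0.5406 0.0068 0.1802]
side shaft 206 [0.5356 0.11   0.18  ] [ 1.0311 -0.0256] [0.5353 0.1285 0.18  ] [0.5362 0.0807 0.18  ]
top part 0 fail
top shaft 0 fail
T [0.5372 0.0175 0.1616] D [-0.001   0.0006 -0.006 ] r [0.0015 0.0022 0.0014] | n 1 row [-0.001   0.0006 -0.006 ] [0.0015 0.0022 0.0014] | F [ 0.2803 -1.0801 -4.3376] w 0.7286317056808566 t 14.925 q [-0.1926  0.1203  1.7691 -0.0011  1.2497 -0.2065]
```

View pics/chk_side.png

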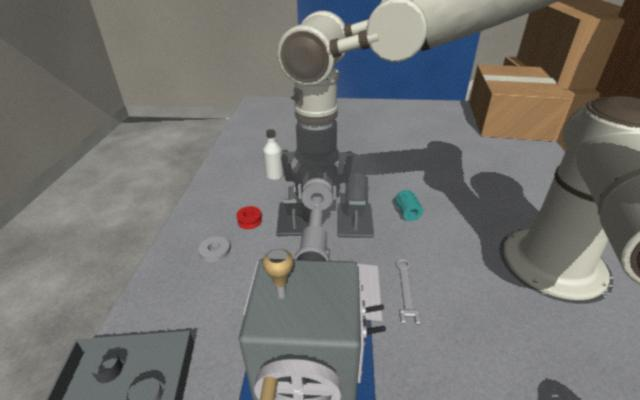

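```bash
python3 -m inch '-.002 0 0 0 0 0;0 0 0 0 0 0;0 0 0 0 0 0'
python3 - <<'E'
from wfit import *
f=grab_frame("side");P=cloud(f).reshape(-1,3)
m=(np.abs(P[:,0]-.537)<.045)&(np.abs(P[:,2]-.18)<.04)&(P[:,1]>.0)&(P[:,1]<.05)
Q=P[m];print(np.histogram(Q[:,1],np.arange(0,.052,.003)))
F=Q[(Q[:,1]>.024)&(Q[:,1]<.038)&(np.abs(Q[:,2]-.18)<.034)]
# outer circle by max-count grid: annulus 13.5..32
best=[]
for x in np.arange(.53,.544,.0005):
  for z in np.arange(.174,.187,.0005):
    r=np.hypot(F[:,0]-x,F[:,2]-z); best.append((np.sum((r>.0135)&(r<.032))-2*np.sum(r<.0135)-np.sum((r>.032)&(r<.04)),x,z))
best.sort(reverse=True);b=np.array(best[:12]);print(b[0],b.mean(0),len(F))
up=F[F[:,2]>.19];print("top z",np.percentile(F[np.abs(F[:,0]-.537)<.006][:,2],[1,50,99]))
print(sensors.sense()["ee_pos"]) if 0 else None
E
```

```text
time_s: 15.3
ee_pos: [0.5361, 0.0175, 0.1674]
eef_rot: [2.204, 2.236, 0.001]
force: [0.7, 0.1, -3.4]
width: 0.725
gripper_force: 78.4
(array([  0,   1,  22,  32,  56,  57,  29,  28,  80, 125, 241, 321,   9,   0,   0,   0,   0]), array([0.   , 0.003, 0.006, 0.009, 0.012, 0.015, 0.018, 0.021, 0.024, 0.027, 0.03 , 0.033, 0.036, 0.039, 0.042, 0.045, 0.048, 0.051]))
[443.      0.537   0.183] [430.25     0.5369   0.1829] 747
top z [0.1547 0.2001 0.2138]
```

```bash
python3 -m inch '0 .015 -.0013 0 0 0;-.0002 .013 0 0 0 0;-.0002 .008 0 0 0 0;0 .004 0 0 0 0;0 .004 0 0 0 0;0 .004 0 0 0 0;0 0 0 0 0 0'
python3 - <<'E'
from rig import sensors
s=sensors.sense();print(s["ee_pos"],s["force"],s["ft_torque"])
E
```

```text
time_s: 16.23
ee_pos: [0.5357, 0.0658, 0.1661]
eef_rot: [2.203, 2.237, 0.001]
force: [-1.1, 0.1, -4.9]
width: 0.731
gripper_force: 78.4
[0.53565613 0.06580801 0.16609783] [-1.08032163  0.12866115 -4.94087609] [ 0.0020188  -0.0083183   0.01681533]
```

```bash
python3 -m inch '-.0001 .006 0 0 0 0;-.0002 .01 0 0 0 0;-.0002 .012 0 0 0 0;-.0002 .012 0 0 0 0;-.0001 .008 0 0 0 0;0 0 0 0 0 0';python3 -m inch '0 .002 0 0 0 0;0 .002 0 0 0 0;0 .002 0 0 0 0;0 0 0 0 0 0;0 0 0 0 0 0'
```

```text
time_s: 16.98
ee_pos: [0.5348, 0.1144, 0.166]
eef_rot: [2.202, 2.238, 0.001]
force: [0.7, 0.4, -4.0]
width: 0.729
gripper_force: 78.4
time_s: 17.6
ee_pos: [0.5349, 0.1197, 0.1661]
eef_rot: [2.204, 2.236, 0.001]
force: [0.2, -0.2, -3.9]
width: 0.73
gripper_force: 78.4
```

```bash
python3 -m inch '0 .002 0 0 0 0;0 .002 0 0 0 0;0 0 0 0 0 0';python3 -m inch '0 .002 0 0 0 0;0 .001 0 0 0 0;0 0 0 0 0 0'
```

```text
time_s: 17.98
ee_pos: [0.5349, 0.1238, 0.1661]
eef_rot: [2.203, 2.237, 0.001]
force: [-0.5, 0.1, -3.9]
width: 0.729
gripper_force: 78.4
time_s: 18.35
ee_pos: [0.5349, 0.1239, 0.1661]
eef_rot: [2.202, 2.233, -0.006]
force: [-1.5, -10.9, -2.9]
width: 0.731
gripper_force: 78.5
```

```bash
python3 -m inch '0 .001 -.001 0 0 0;0 0 0 0 0 0;0 -.002 0 0 0 0;0 0 0 0 0 0'; python3 -m inch '0 0 0 0 0 0;0 0 0 0 0 0;0 0 0 0 0 0;0 0 0 0 0 0;0 0 .03 0 0 0;0 0 .04 0 0 0;0 0 .05 0 0 0' 1;python3 -c "
from plan import *
go((.4552,-.11,.103),2,35,back=.13)"
```

```text
time_s: 18.85
ee_pos: [0.5352, 0.1239, 0.1657]
eef_rot: [2.202, 2.234, -0.002]
force: [-1.7, -7.1, -1.4]
width: 0.728
gripper_force: 78.7
time_s: 19.73
ee_pos: [0.5341, 0.1258, 0.2854]
eef_rot: [2.205, 2.238, -0.001]
force: [0.3, -0.1, -0.1]
width: 1.001
gripper_force: 0.0
T [ 0.453  -0.0462  0.1942] D [-0.0812 -0.172  -0.0912] r [-0.6099 -0.0155  0.0194] | n 4 row [-0.0203 -0.043  -0.0228] [-0.1525 -0.0039  0.0049] | F [ 0.2763 -0.1071 -0.1411] w 1.0006051809132304 t 19.725 q [ 0.0115  0.0586  1.5984 -0.0007  1.4849 -0.0034]
```

```bash
python3 -m inch '-.0164 -.0344 0 -.122 -.0031 .0039;-.0164 -.0344 0 -.122 -.0031 .0039;-.0164 -.0344 0 -.122 -.0031 .0039;-.0164 -.0344 0 -.122 -.0031 .0039;-.0164 -.0344 0 -.122 -.0031 .0039;0 0 -.04 0 0 0;0 0 -.05 0 0 0;0 0 0 0 0 0'
python3 - <<'E'
from wfit import *
P=wcl("w3")
Q=wf(P,.027,(.4552,-.11,.103),.045)
from plan import frame,go
d,R=frame(2.3,35);R=R.as_matrix();c=np.array([.4552,-.113,.1045]);q=P-c;t=q@d;a=q@R[:,1];v=-q@R[:,2]
b=(np.abs(a)<.04)&(v>-.015)&(v<.04)
for lo in np.arange(-.03,.03,.012):
    m=b&(t>lo)&(t<lo+.012);r=least_squares(lambda p:np.hypot(a[m]-p[0],v[m]-p[1])-p[2],[0,0,.027],loss="soft_l1",f_scale=.001);print(lo,m.sum(),r.x)
print(np.histogram(t[b],np.arange(-.056,.056,.002)))
go(c,2.3,35,back=0)
E
```

```text
time_s: 20.72
ee_pos: [0.45, -0.0462, 0.1916]
eef_rot: [1.835, 1.907, -0.585]
force: [0.1, -0.1, 0.3]
width: 1.001
gripper_force: 0.0
5826 5491 [ 0.4533 -0.11    0.1041] [ 1.6362 35.4688] [ 0.4524 -0.0787  0.0818] [ 0.4541 -0.1367  0.1231]
-0.03 969 [-0.0016  0.0017  0.0267]
-0.018 926 [-0.0017  0.0018  0.0266]
-0.005999999999999998 944 [-0.0018  0.0015  0.0272]
0.006000000000000005 887 [-0.0019  0.0013  0.0273]
0.018000000000000002 781 [-0.002   0.0014  0.027 ]
(array([  4,   0,   0,   0, 218, 293, 126, 154, 117, 190, 186, 168, 158, 170, 161, 159, 156, 166, 157, 160, 151, 154, 150, 155, 156, 155, 162, 159, 156, 151,
       161, 150, 155, 140, 149, 141, 152, 126, 140, 149, 136, 119, 111,  46,   0,   0,   0,   0,   0,   0,   0,   0,   0,   0,   0]), array([-0.056, -0.054, -0.052, -0.05 , -0.048, -0.046, -0.044, -0.042, -0.04 , -0.038, -0.036, -0.034, -0.032, -0.03 , -0.028, -0.026, -0.024, -0.022, -0.02 ,
       -0.018, -0.016, -0.014, -0.012, -0.01 , -0.008, -0.006, -0.004, -0.002,  0.   ,  0.002,  0.004,  0.006,  0.008,  0.01 ,  0.012,  0.014,  0.016,  0.018,
        0.02 ,  0.022,  0.024,  0.026,  0.028,  0.03 ,  0.032,  0.034,  0.036,  0.038,  0.04 ,  0.042,  0.044,  0.046,  0.048,  0.05 ,  0.052,  0.054]))
T [ 0.4556 -0.1237  0.0892] D [ 0.0036 -0.0774 -0.1054] r [ 0.0006 -0.0015  0.0038] | n 3 row [ 0.0012 -0.0258 -0.0351] [ 0.0002 -0.0005  0.0013] | F [0.6126 0.0193 1.5752] w 1.0027013490995518 t 20.775 q [ 0.02   -0.0385  1.9934 -0.6493  1.2509  0.2144]
```

```bash
python3 -c "
from plan import *
go((.4535,-.1121,.1055),1.8,35,back=0,n=5)"
```

```text
T [ 0.4538 -0.1228  0.0902] D [ 0.0018 -0.0765 -0.1044] r [ 0.0006 -0.0015 -0.005 ] | n 5 row [ 0.0004 -0.0153 -0.0209] [ 0.0001 -0.0003 -0.001 ] | F [0.6126 0.0193 1.5752] w 1.0027013490995518 t 20.775 q [ 0.02   -0.0385  1.9934 -0.6493  1.2509  0.2144]
```

```bash
python3 -m inch '.0004 -.0153 -.0209 0 0 -.001;.0004 -.0153 -.0209 0 0 -.001;.0004 -.0153 -.0209 0 0 -.001;.0004 -.0153 -.0209 0 0 -.001;.0004 -.0153 -.0209 0 0 -.001;0 0 0 0 0 0'; python3 -m inch '0 0 0 0 0 0;0 0 0 0 0 0;0 0 0 0 0 0;0 0 0 0 0 0;0 0 0 0 0 0' -1 80
```

```text
time_s: 21.52
ee_pos: [0.4557, -0.1236, 0.0919]
eef_rot: [1.841, 1.895, -0.579]
force: [-0.2, 0.9, 0.4]
width: 1.0
gripper_force: 0.0
time_s: 22.15
ee_pos: [0.4551, -0.1227, 0.0927]
eef_rot: [1.839, 1.895, -0.58]
force: [-6.5, 3.4, 10.0]
width: 0.609
gripper_force: 82.1
```

```bash
python3 -m inch '-.0008 0 .001 0 0 0;.0002 -.009 .0063 0 0 0;.0002 -.009 .0063 0 0 0;.0002 -.009 .0063 0 0 0;.0002 -.009 .0063 0 0 0;.0002 -.009 .0063 0 0 0;0 0 .035 0 0 0;0 0 .035 0 0 0'
python3 - <<'E'
from plan import *
go([.5344,.1985,.1803],.9,0,along=.2)
E
```

```text
time_s: 23.15
ee_pos: [0.4543, -0.168, 0.1934]
eef_rot: [1.841, 1.898, -0.58]
force: [1.3, 0.3, -4.2]
width: 0.608
gripper_force: 85.5
T [ 0.5375 -0.0015  0.1616] D [ 0.0833  0.1665 -0.0318] r [ 0.6101  0.0141 -0.0146] | n 4 row [ 0.0208  0.0416 -0.008 ] [ 0.1525  0.0035 -0.0036] | F [ 1.2768  0.3188 -4.1558] w 0.6083850094992205 t 23.15 q [-0.2548 -0.0796  2.0346 -0.6663  1.0964  0.0008]
```

```bash
python3 -m inch '.0167 0.01 0 .122 .0028 -.0029;.0167 .02 0 .122 .0028 -.0029;.0167 .03 0 .122 .0028 -.0029;.0167 .04 0 .122 .0028 -.0029;.0147 .04 -.012 .122 .0028 -.0029;0 .0265 -.016 0 0 0;0 0 0 0 0 0;0 0 0 0 0 0'; python3 chk.py .027 .055 .0 side
python3 - <<'E'
from wfit import *
from plan import go
go([.5344,.1985,.1803],.9,0,along=.2)
f=grab_frame("side");P=cloud(f).reshape(-1,3)
m=(np.abs(P[:,0]-.537)<.06)&(np.abs(P[:,2]-.18)<.04)&(P[:,1]>.0)&(P[:,1]<.06);Q=P[m]
print(np.histogram(Q[:,1],np.arange(0,.06,.003)))
y0=np.percentile(Q[:,1],90);F=Q[(Q[:,1]>y0-.008)]
best=[]
for x in np.arange(.53,.544,.0005):
  for z in np.arange(.174,.187,.0005):
    r=np.hypot(F[:,0]-x,F[:,2]-z); best.append((np.sum((r>.013)&(r<.027))-np.sum(r<.0125)-np.sum((r>.027)),x,z))
best.sort(reverse=True);b=np.array(best[:12]);print(y0,b[0],b.mean(0),len(F))
E
```

```text
time_s: 24.15
ee_pos: [0.5365, -0.0019, 0.1653]
eef_rot: [2.202, 2.237, 0.0]
force: [-0.1, 0.2, -2.8]
width: 0.612
gripper_force: 85.4
side part 622 [0.5381 0.     0.1805] [1.373 0.877] [0.5372 0.0381 0.1799] [ 0.5388 -0.0286  0.1809]
side shaft 155 [0.5352 0.11   0.1917] [  2.5158 -26.3349] [0.534  0.1368 0.205 ] [0.5363 0.0846 0.1791]
T [ 0.5375 -0.0015  0.1616] D [ 0.0007  0.0006 -0.004 ] r [0.0018 0.0027 0.0008] | n 1 row [ 0.0007  0.0006 -0.004 ] [0.0018 0.0027 0.0008] | F [ 0.1369  0.7492 -3.2241] w 0.6072643203475041 t 24.2 q [-0.2285  0.1178  1.776  -0.0012  1.2448 -0.2429]
(array([ 21,  93, 104, 142,  50,  36,  27,  31,  30,  34,  37, 134, 216,   3,   0,   0,   0,   0,   0]), array([0.   , 0.003, 0.006, 0.009, 0.012, 0.015, 0.018, 0.021, 0.024, 0.027, 0.03 , 0.033, 0.036, 0.039, 0.042, 0.045, 0.048, 0.051, 0.054, 0.057]))
0.0371666965782971 [363.       0.5375   0.182 ] [351.0833   0.5375   0.1824] 402
```

```bash
python3 -m inch '-.0002 .012 -.0006 0 0 0;-.0002 .012 0 0 0 0;-.0001 .008 0 0 0 0;0 .003 0 0 0 0;0 .003 0 0 0 0;0 0 0 0 0 0'; python3 -m inch '0 .002 0 0 0 0;0 .002 0 0 0 0;0 .002 0 0 0 0;0 0 0 0 0 0'
```

```text
time_s: 25.0
ee_pos: [0.5361, 0.0368, 0.1645]
eef_rot: [2.203, 2.237, 0.001]
force: [-0.1, -0.8, -4.2]
width: 0.613
gripper_force: 85.4
time_s: 25.5
ee_pos: [0.5361, 0.0429, 0.1645]
eef_rot: [2.203, 2.237, 0.001]
force: [0.3, -0.8, -3.4]
width: 0.614
gripper_force: 85.4
```

```bash
python3 -m inch '-.0001 .004 0 0 0 0;0 .004 0 0 0 0;-.0001 .004 0 0 0 0;0 .002 0 0 0 0;0 0 0 0 0 0'; python3 -m inch '0 .002 0 0 0 0;0 .002 0 0 0 0;0 0 0 0 0 0';python3 -m inch '0 .002 0 0 0 0;0 .002 0 0 0 0;0 0 0 0 0 0'
```

```text
time_s: 26.12
ee_pos: [0.5358, 0.0569, 0.1645]
eef_rot: [2.203, 2.237, 0.001]
force: [0.1, -0.3, -3.4]
width: 0.617
gripper_force: 85.4
time_s: 26.5
ee_pos: [0.5359, 0.0608, 0.1645]
eef_rot: [2.203, 2.237, 0.001]
force: [0.2, 0.3, -3.9]
width: 0.614
gripper_force: 85.4
time_s: 26.88
ee_pos: [0.5358, 0.0649, 0.1645]
eef_rot: [2.203, 2.237, 0.001]
force: [-0.0, -0.4, -3.2]
width: 0.61
gripper_force: 85.4
```

```bash
python3 -m inch '0 .001 0 0 0 0;0 .001 0 0 0 0;0 0 0 0 0 0';python3 -m inch '0 .001 0 0 0 0;0 .001 0 0 0 0;0 0 0 0 0 0';python3 -m inch '0 .001 0 0 0 0;0 .001 0 0 0 0;0 0 0 0 0 0'
```

```text
time_s: 27.25
ee_pos: [0.5358, 0.0668, 0.1645]
eef_rot: [2.203, 2.237, 0.001]
force: [-0.0, -0.4, -3.3]
width: 0.612
gripper_force: 85.4
time_s: 27.62
ee_pos: [0.5358, 0.0688, 0.1645]
eef_rot: [2.203, 2.237, 0.001]
force: [0.4, 0.6, -3.9]
width: 0.612
gripper_force: 85.4
time_s: 28.0
ee_pos: [0.5359, 0.0708, 0.1645]
eef_rot: [2.203, 2.237, 0.001]
force: [1.1, -0.7, -3.5]
width: 0.611
gripper_force: 85.4
```

```bash
python3 -m inch '0 .001 0 0 0 0;0 .001 0 0 0 0;0 0 0 0 0 0';python3 -m inch '0 .001 0 0 0 0;0 .001 0 0 0 0;0 0 0 0 0 0'
```

```text
time_s: 28.38
ee_pos: [0.5359, 0.0728, 0.1645]
eef_rot: [2.203, 2.237, 0.001]
force: [-0.7, -0.1, -3.5]
width: 0.612
gripper_force: 85.4
time_s: 28.75
ee_pos: [0.5358, 0.0748, 0.1645]
eef_rot: [2.203, 2.237, 0.001]
force: [-1.0, 0.3, -3.8]
width: 0.612
gripper_force: 85.4
```

```bash
python3 -m inch '0 .001 0 0 0 0;0 .001 0 0 0 0;0 0 0 0 0 0';python3 -m inch '0 .001 0 0 0 0;0 0 0 0 0 0'
```

```text
time_s: 29.12
ee_pos: [0.5359, 0.0753, 0.1645]
eef_rot: [2.202, 2.235, -0.003]
force: [-1.2, -6.7, -2.9]
width: 0.611
gripper_force: 85.5
time_s: 29.38
ee_pos: [0.5358, 0.0753, 0.1645]
eef_rot: [2.201, 2.235, -0.005]
force: [-1.0, -9.9, -3.2]
width: 0.613
gripper_force: 85.5
```

```bash
python3 -m inch '0 .001 -.0007 0 0 0;0 .001 0 0 0 0;0 0 0 0 0 0;0 -.003 0 0 0 0;0 0 0 0 0 0'; python3 -m inch '0 0 0 0 0 0;0 0 0 0 0 0;0 0 0 0 0 0;0 0 0 0 0 0;0 -.001 .03 0 0 0;0 0 .04 0 0 0;0 0 .05 0 0 0;0 -.05 .05 0 0 0' 1; python3 -m inch '-.05 -.06 .03 0 0 0;-.06 -.06 0 0 0 0;-.06 -.06 0 0 0 0;-.06 -.06 0 0 0 0;0 -.06 0 0 0 0;0 0 0 0 0 0'
python3 - <<'E'
from wfit import *
C=[]
for n in("top","side"):
    f=grab_frame(n);C.append(cloud(f).reshape(-1,3));cv2.imwrite(f"pics/end_{n}.png",f["image"][:,:,::-1])
    if n=="top": cv2.imwrite("pics/end.png",cv2.resize(f["image"][150:270,150:370,::-1],None,fx=3.6,fy=3.6)[:430,:790])
    P=C[-1];m=(np.abs(P[:,0]-.5355)<.005)&(P[:,2]>.15)&(P[:,1]<.24)&(P[:,1]>.02)
    Q=P[m];print(n);print([(round(y,3),round(float(np.median(Q[np.abs(Q[:,1]-y)<.002][:,2])),4)) for y in np.arange(.03,.22,.004) if (np.abs(Q[:,1]-y)<.002).any()])
E
```

```text
time_s: 30.0
ee_pos: [0.5359, 0.0753, 0.1642]
eef_rot: [2.202, 2.235, -0.002]
force: [-2.3, -7.1, -1.4]
width: 0.613
gripper_force: 85.9
time_s: 31.0
ee_pos: [0.5359, 0.033, 0.3301]
eef_rot: [2.198, 2.241, 0.003]
force: [0.4, -1.0, 0.5]
width: 0.998
gripper_force: 0.0
time_s: 31.75
ee_pos: [0.3649, -0.2086, 0.3502]
eef_rot: [2.21, 2.23, 0.0]
force: [0.1, 1.0, -0.9]
width: 1.001
gripper_force: 0.0
top
[(np.float64(0.042), 0.1879), (np.float64(0.046), 0.2015), (np.float64(0.05), 0.2045), (np.float64(0.054), 0.2049), (np.float64(0.058), 0.2043), (np.float64(0.062), 0.2045), (np.float64(0.066), 0.2053), (np.float64(0.07), 0.2053), (np.float64(0.074), 0.2054), (np.float64(0.078), 0.2061), (np.float64(0.082), 0.2056), (np.float64(0.086), 0.2041), (np.float64(0.09), 0.2048), (np.float64(0.094), 0.205), (np.float64(0.098), 0.2058), (np.float64(0.102), 0.2049), (np.float64(0.106), 0.2048), (np.float64(0.11), 0.2046), (np.float64(0.114), 0.2094), (np.float64(0.118), 0.2087), (np.float64(0.122), 0.2071), (np.float64(0.126), 0.2056), (np.float64(0.13), 0.2072), (np.float64(0.134), 0.2087), (np.f
[... 1137 characters left out ...]
118), 0.2098), (np.float64(0.122), 0.2088), (np.float64(0.126), 0.2068), (np.float64(0.13), 0.2083), (np.float64(0.134), 0.2105), (np.float64(0.138), 0.2085), (np.float64(0.142), 0.2024), (np.float64(0.146), 0.201), (np.float64(0.15), 0.2016), (np.float64(0.154), 0.201), (np.float64(0.158), 0.2013), (np.float64(0.162), 0.201), (np.float64(0.166), 0.2008), (np.float64(0.17), 0.2008), (np.float64(0.174), 0.2011), (np.float64(0.178), 0.201), (np.float64(0.182), 0.2015), (np.float64(0.186), 0.2008), (np.float64(0.19), 0.2016), (np.float64(0.198), 0.2075), (np.float64(0.202), 0.209), (np.float64(0.206), 0.2087), (np.float64(0.21), 0.2055), (np.float64(0.214), 0.2055), (np.float64(0.218), 0.2062)]
```

View pics/end.png

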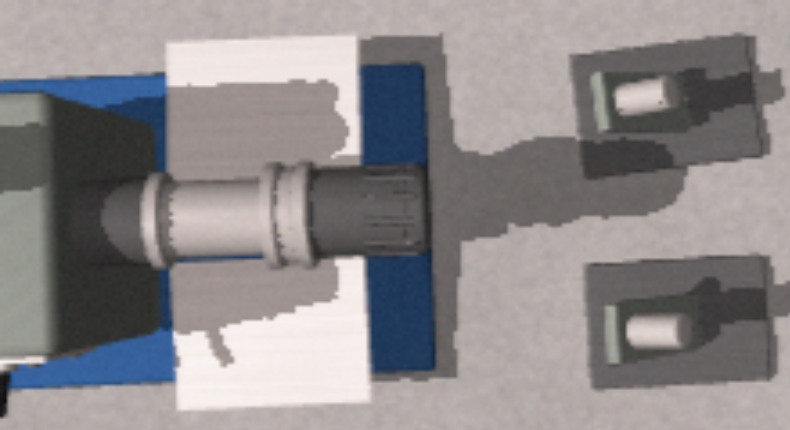

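The picture shows sleeve (165–262), wheel (262–312) and cap (312–428) stacked with no gaps from the collar at column 155. The depth steps at y ≈ 0.198, 0.140, 0.112 and 0.044 match all three parts being home.

```bash
python3 -c "
from rig import finish_job
print(finish_job())"
```

```text
the job is handed in; nothing more can be done
None
```

The job is handed in: the sleeve, wheel and cap are on the shaft, each pushed home against the one before, with the cap over the tang (no turning needed) and released. The final depth readings agree with home to about 2 mm; the hand-in returned no verdict.

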